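# Collect the stripped gearbox's drive parts in the parts tray

## Task

The gearbox has been stripped: put its three drive parts, the flat-sided motor, the brass cylinder with the square black head, and the larger of the two toothed gears, into the open metal tray, in any order. Each must end up inside the tray on its floor, beside the others rather than piled on them, set down rather than dropped from a height or thrown. Leave the tray and everything else (small gear, smooth steel bush, glue bottle, screwdriver) where they are.

Things in the scene. Friction and masses are not known exactly. Their poses are not given: they have to be found in the camera images.
- tray: Loose open-topped bare-metal tray, 220 (its x) by 150 (its y) by 40 mm high (z), walls and floor about 4 mm thick, inside 212 by 142 mm, 0.6 kg, empty at first. Origin: centre of its underside; z up. It stands on the mat, 3 mm above the work surface.
- motor: Loose small electric motor lying on its flat: a steel can with rounded corners and a black rear cap, 52 mm long without its shaft (along x, from -30 to about +22 mm), 30 mm wide (y), 24 mm high (z); a thin shaft with a small brass pinion sticks out to x = +35 mm. About 0.12 kg. Origin: centre of the underside; grip it across y at the origin. The mat it lies on is 3 mm above the work surface.
- motor_mid (a point): Middle of the motor, 12 mm above motor's origin.
- cylinder: Loose brass cylinder, 28 mm diameter, lying along its x from -42 to +28 mm, with a square black head (28 by 28 mm, x = 28 to 42 mm) that keeps it from rolling and a thin black nozzle, 8 mm diameter, out to x = +56 mm. About 0.13 kg. Origin: on the underside; the axis is 14 mm above it; grip it across y at the origin. The mat it lies on is 3 mm above the work surface.
- cylinder_mid (a point): Point on the cylinder's axis, 14 mm above cylinder's origin.
- big_gear: Loose toothed steel gear lying flat, the larger of two: 50 mm over the teeth, 14 mm thick, with a central hub of 12 mm diameter reaching 20 mm above the underside. About 0.10 kg. Origin: centre of the underside; z up. Grip it across the rim, in any direction. The mat it lies on is 3 mm above the work surface.
- big_gear_mid (a point): Centre of the large gear, 7 mm above big_gear's origin.
- small_gear: Bystander: the smaller toothed gear lying flat, 30 mm over the teeth, 12 mm thick, hub reaching 16 mm. Origin: centre of the underside.
- bush: Bystander: smooth dark steel bush standing on end, 34 mm outside and 22 mm inside diameter, 24 mm high. Origin: centre of the underside.
- glue: Bystander: white glue bottle with red cap, 34 mm diameter, 90 mm high, upright beyond the parts. Origin: centre of the underside.
- driver: Bystander: screwdriver about 170 mm long lying roughly along world y beyond the parts. Origin: under its middle.
There are look-alikes about, which are no part of the job. Leave any blue, orange or purple look-alike of the motor alone.

How it is judged:
At the end, for the whole second after the job is handed in: Motor, cylinder and large gear at rest in the tray: each one's middle within 100 mm (tray x) and 66 mm (tray y) of its centre and at most 27 mm (motor), 28 mm (cylinder), 26 mm (gear) above its underside, so not piled or on the rim. Tray level, within 40 mm of its start (x of motor_mid in the frame of tray between -0.1 and 0.1 m and y of motor_mid in the frame of tray between -0.066 and 0.066 m and z of motor_mid in the frame of tray between 0 and 0.027 m and linear speed of each of motor, cylinder, big_gear below 0.03 m/s and x of cylinder_mid in the frame of tray between -0.1 and 0.1 m and y of cylinder_mid in the frame of tray between -0.066 and 0.066 m and z of cylinder_mid in the frame of tray between 0 and 0.028 m and x of big_gear_mid in the frame of tray between -0.1 and 0.1 m and y of big_gear_mid in the frame of tray between -0.066 and 0.066 m and z of big_gear_mid in the frame of tray between 0 and 0.026 m and distance of tray from where it was at the start of the episode below 0.04 m and angle between tray's own z axis and vertical below 0.1 rad); the robot touches nothing.
It fails at once if the small gear, bush, glue bottle or screwdriver is moved by more than 20 mm, or the bottle knocked over (distance of any of small_gear, bush, glue, driver from where it was at the start of the episode above 0.02 m or angle between glue's own z axis and vertical above 0.5 rad).
It fails at once if the tray is pushed more than 40 mm (distance of tray from where it was at the start of the episode above 0.04 m).
It fails at once if a part falls free of the fingers faster than 1.1 m/s (a drop of about 60 mm) ((linear speed of motor above 1.1 m/s and contact force between the fingers and motor below 0.05 N) or (linear speed of cylinder above 1.1 m/s and contact force between the fingers and cylinder below 0.05 N) or (linear speed of big_gear above 1.1 m/s and contact force between the fingers and big_gear below 0.05 N)).
It also fails if it takes over 72 s, if anything falls off the work surface, if the arm or the gripper's body presses on something with over 40 N, if the wrist force passes 120 N, or if a joint passes its speed limit or range.

## Robot

A 6-joint arm with a two-finger parallel gripper is mounted at the origin on the work surface. World frame = base frame: x ahead of the robot, y to its left, z up, the work surface at z = 0. Lengths are in m, angles in rad, forces in N, time in s.
With the tool pointing down it reaches from about 0.225 to 0.875 m from the base axis. Payload 3.4 kg.
Tool frame: the origin (TCP) lies at the very end of the fingers, on their centre line; the grasp point (between the pads) lies 19 mm behind it; z points along the fingers, y is the direction in which the jaws open and shut (so a half turn about z gives the same grasp; the last joint's range is limited). The gripper opens to 85 mm and grips with 20 to 120 N. Pads are 22 mm wide; open, the fingers measure 114 mm over their backs; the gripper's body (76 mm by 85 mm) begins 54 mm behind the grasp point. The pads swing forward as they close: fully open they stand 13 mm farther back than shut.
Start: joints at [1.026, 0.276, 1.505, -0, 1.361, -0.121], TCP at [0.236, 0.524, 0.231] pointing down, gripper open.
Joint ranges: [-2.89, 2.89], [-0.75, 2.08], [0.22, 2.7], [-1.18, 4.32], [0.11, 2.71], [-2.7, 2.7]. Speed limits (rad/s): [2.57, 2.57, 3.14, 3.14, 3.14, 3.14].

## Interface

Orientations are given as a unit quaternion [w, x, y, z].
In Python, from rig import telemetry, optics, order gives the robot as it stands.
- The arm moves only by the shell command python3 -m creep 'ROWS' [FORCE]. ROWS is a JSON object of lists of equal length, an entry for each row: "slide": the shift along the world's x, y, z normalised to -1 to 1, where 1 is 0.15 m, a list of three; "twist": the turn, a rotation vector about the world's x, y, z normalised to -1 to 1, where 1 is 360 degrees, a list of three; "fingers": the gripper's target within -1 to 1 (fully open at 1, half-way at 0, shut at -1). A call has 1 to 20 rows; each row is the pose to reach, as a shift and turn from the pose commanded when the call began, turning the shorter way round; what a row does not reach only later rows make up. A row lasts 1/10 s, in which the tool goes at most 50 mm and 8.59 degrees, less where a joint would pass 70% of its speed; a pose out of reach is approached as far as the arm can. A call with a number of a shift or a turn outside -1 to 1 is refused whole. A call with a gripper value outside its range is refused whole. The fingers move at their own pace and stop on an object; FORCE is the grip in N (left out, the last holds). Time passes only in rows, so rows that repeat a pose let the fingers close. It gives the time, the measured TCP pose, the force and the opening at its end, in the units of the state.
- telemetry.get_state(): the state, without advancing time (a new reading comes with each control period).
- optics.get_image(name): name is "scene" or "top" or "wrist"; returns a dict with "img" (384x512x3 uint8, blue, green, red), "depth" (384x512 float32, m along the optical axis (not along the pixel's ray), 0 where there is no reading), "fovy" (degrees; the focal length in pixels is half the picture's height over the tangent of half this angle, whatever the lens; pixels are square), "cx", "cy" (the principal point, pixels), "world_from_camera" (4x4, takes a point from camera to world coordinates). Camera axes: x right, y down, z forward; pixel columns grow to the right and rows downward; lengths in m; the calibration is good to about 2 mm. A picture is of the moment at which its call begins.
- order.sign_off(): hands the job in, once; it reports no verdict.
The state is a dict: "clock": time; "qpos": joint angles; "qd": joint speeds; "effort": joint torques, N m; "position": TCP position; "ee_rot": TCP orientation; "contact_force": force on the tool from outside, world axes, zero at the start; "moment": the same for the moment, N m; "width": finger opening in m.
Only numpy, scipy, OpenCV 4.12 (cv2) and the standard library are available. Lean on these libraries where they do the work, as an engineer would, in place of code of your own. Each camera call takes 0.05 s, during which the arm holds its last target.

## Working session

There is one attempt and no reset: what is moved stays moved. The work goes in short steps, Python scripts to look and compute and a shell command to move; the robot and the scene stay as the last step left them, time stands still between calls to the robot, and variables do not carry over. Pictures are saved under pics/ and viewed, and the job is handed in when it is done.

```bash
ls; mkdir -p pics
python3 - <<'E'
from rig import telemetry, optics
import cv2
print(telemetry.get_state())
for n in ["scene","top","wrist"]:
    d=optics.get_image(n); cv2.imwrite(f"pics/{n}0.png",d["img"]); print(n,d["fovy"],d["cx"],d["cy"],d["world_from_camera"].round(4).tolist() if hasattr(d["world_from_camera"],'round') else d["world_from_camera"], (d["depth"]>0).mean())
E
```

```text
pics
{'clock': 0.0, 'qpos': array([ 1.02600827e+00,  2.76589780e-01,  1.50616129e+00,  1.35594431e-05,
        1.36066875e+00, -1.21002227e-01]), 'qd': array([-7.51579942e-05,  1.76523433e-04,  1.54811906e-03, -1.78650097e-03,
       -8.38895668e-04,  4.91897189e-04]), 'effort': array([ 1.99382694e-04, -4.16777158e+01, -2.45812386e+01, -2.00295399e-04,
        1.11039777e-02, -9.22105698e-06]), 'position': array([0.23617234, 0.52367599, 0.23043145]), 'ee_rot': array([-3.04806560e-04,  2.10312156e-01,  9.77633859e-01, -8.61261202e-04]), 'contact_force': array([-0.70689187,  0.23785618, -0.34293217]), 'moment': array([-0.00353833, -0.0143677 , -0.00095686]), 'width': 0.08534445710036538}
scene 47.499472923532885 261.31580419218216 194.66499638130855 [[0.2087, 0.7973, -0.5664, 1.1279], [0.978, -0.1682, 0.1237, -0.1589], [0.0034, -0.5797, -0.8148, 0.7817], [0.0, 0.0, 0.0, 1.0]] 0.9961649576822916
top 56.728186552367376 252.83089171906357 193.60318114875852 [[-0.0177, -0.9968, 0.0779, 0.5609], [-0.9995, 0.0199, 0.0265, -0.0495], [-0.0279, -0.0773, -0.9966, 0.8978], [0.0, 0.0, 0.0, 1.0]] 0.9958546956380209
wrist 61.17075244485972 251.17446179801308 186.54865160896784 [[0.4105, 0.879, 0.2426, 0.1746], [0.9118, -0.3954, -0.1104, 0.5512], [-0.0011, 0.2665, -0.9638, 0.3741], [0.0, 0.0, 0.0, 1.0]] 0.9960072835286459
```

View pics/top0.png

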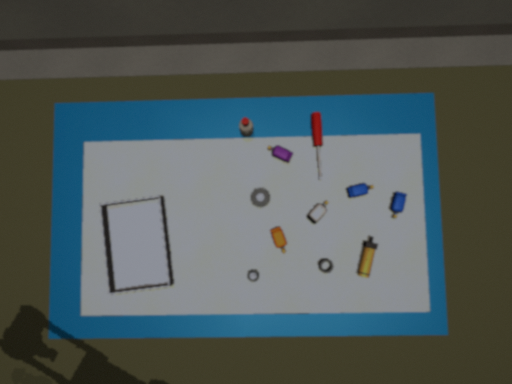

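View pics/scene0.png

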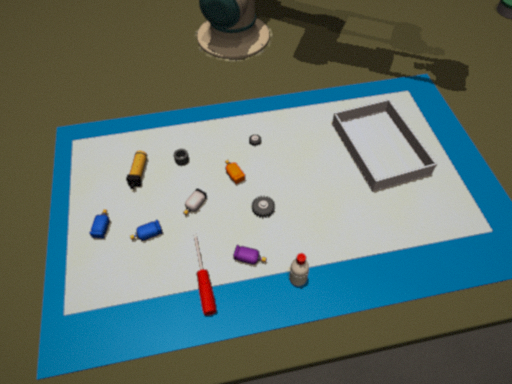

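Top view: the motor candidates are silver (318,212), blue (359,190) and (398,203), orange (279,238), purple (281,154). Silver is the one described as a steel can with a black cap. The ring candidates are (260,197), (253,275) and (325,265). The cylinder is at (367,258) and the tray at (137,244). I'll confirm these in an enlarged crop.

```bash
cat > h.py <<'E'
import numpy as np, cv2
from rig import optics, telemetry
def shot(n):
    d=optics.get_image(n); d["W"]=np.array(d["world_from_camera"]); d["f"]=192/np.tan(np.radians(d["fovy"]/2)); return d
def ray(d,u,v,z):
    r=d["W"][:3,:3]@np.array([(u-d["cx"])/d["f"],(v-d["cy"])/d["f"],1.]); o=d["W"][:3,3]
    return o+r*(z-o[2])/r[2]
def cloud(d):
    v,u=np.mgrid[:384,:512]; z=d["depth"]
    P=np.stack([(u-d["cx"])/d["f"]*z,(v-d["cy"])/d["f"]*z,z],-1)
    return P@d["W"][:3,:3].T+d["W"][:3,3]
E
python3 - <<'E'
from h import *
d=shot("top"); c=d["img"][140:290,235:415]; c=cv2.resize(c,None,fx=4,fy=4,interpolation=cv2.INTER_CUBIC); c=np.clip(c.astype(float)*1.3,0,255).astype('uint8'); cv2.imwrite("pics/crop1.png",c)
P=cloud(d); print("mat z",[P[v,u].round(4).tolist() for u,v in [(220,250),(340,300),(110,160),(400,150),(137,244)]])
for n,u,v in [("biggear",260,197),("small",253,275),("bush",325,265),("motor",318,212),("cyl",367,258)]: print(n,P[v,u].round(4), P[v-12:v+13,u-12:u+13,2].max().round(4))
E
```

```text
mat z [[0.4912, 0.0587, 0.0049], [0.3659, -0.234, 0.0067], [0.7243, 0.3388, 0.0063], [0.7334, -0.398, 0.0043], [0.5094, 0.2682, 0.0038]]
biggear [ 0.6206 -0.0438  0.0219] 0.8978
small [ 0.4306 -0.023   0.0179] 0.8978
bush [ 0.4502 -0.2011  0.0023] 0.8978
motor [ 0.5809 -0.1843  0.0264] 0.8978
cyl [ 0.4687 -0.2972  0.0293] 0.8978
```

View pics/crop1.png

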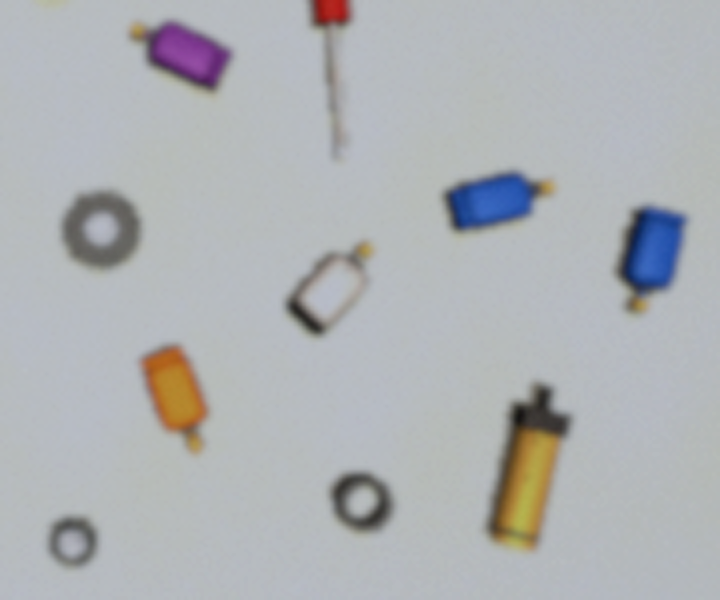

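The crop confirms three targets. The motor is the silver one with a black cap at top (318,212). The big gear is the larger toothed ring with a hub at (260,197). The brass cylinder is at (367,258), with its black head towards the top of the image. Next I'll measure their poses.

Run:
```python
from h import *
d=shot("top"); P=cloud(d); Z=P[...,2]
mat=np.median(Z[220:300,190:240]); print("mat",mat)
hsv=cv2.cvtColor(d["img"],cv2.COLOR_BGR2HSV)
for n,(x0,x1,y0,y1) in dict(motor=(302,330,198,226),cyl=(352,382,232,280),gear=(246,275,183,212),small=(244,262,266,284),bush=(315,336,255,276),tray=(95,178,188,298)).items():
    m=np.zeros(Z.shape,bool); m[y0:y1,x0:x1]=(Z[y0:y1,x0:x1]>(0.025 if n=='tray' else 0.0125))&(Z[y0:y1,x0:x1]<.06)
    pts=P[m][:,:2]; 
    r=cv2.minAreaRect((pts*1000).astype(np.float32)); print(n,m.sum(),"med",pts.mean(0).round(4),"rect",np.round(r[0],1),np.round(r[1],1),round(r[2],1),"z",np.percentile(P[m][:,2],[50,95]).round(4))
# colour: gold cyl, black head, pinion
def cen(m,z,n):
    v,u=np.nonzero(m); print(n,len(u),u.mean().round(2),v.mean().round(2),ray(d,u.mean(),v.mean(),z).round(4)); 
    return np.stack([u,v],1)
w=np.zeros(Z.shape,bool); w[232:280,352:382]=1
g=w&(hsv[...,1]>110)&(hsv[...,0]>12)&(hsv[...,0]<35)&(hsv[...,2]>80); q=cen(g,.024,"brass"); print(cv2.minAreaRect(q.astype(np.float32)))
cen(w&(hsv[...,2]<70),.024,"black")
w[:]=0; w[195:230,300:332]=1
cen(w&(hsv[...,2]<70),.02,"cap")
print(hsv[202,325],hsv[200:206,322:330,1])
cen(w&(hsv[...,1]>80)&(hsv[...,2]>60),.015,"pinion")
```

```text
mat 0.0033354394217622874
motor 258 med [ 0.5811 -0.1819] rect [ 585.  -186.2] [29.8 64. ] 47.2 z [0.0254 0.0286]
cyl 453 med [ 0.469  -0.2965] rect [ 472.8 -299.7] [28.4 98.2] 75.3 z [0.0285 0.0322]
gear 283 med [ 0.6212 -0.0425] rect [622.2 -42.4] [47.3 47.2] 88.9 z [0.0172 0.022 ]
small 101 med [ 0.4298 -0.0218] rect [429.  -21.6] [27. 27.] 89.5 z [0.0152 0.019 ]
bush 110 med [ 0.4519 -0.198 ] rect [ 451.9 -197.7] [32.  31.7] 87.4 z [0.0261 0.0288]
tray 1018 med [0.5072 0.269 ] rect [511.  263.3] [220.3 152. ] 6.7 z [0.0404 0.0446]
brass 279 366.18 261.4 [ 0.46   -0.2964  0.024 ]
((366.2941589355469, 261.32354736328125), (9.943960189819336, 28.619203567504883), 14.03624439239502)
black 103 367.74 245.28 [ 0.4985 -0.3018  0.024 ]
cap 23 310.74 218.78 [ 0.5648 -0.1671  0.02  ]
[ 21 121 120] [[  7   6   4  24  34  21   5   5]
 [  4   6  37  79  92  62  22   5]
 [  2  18  69 121 126  87  35   5]
 [  2  18  63  98 107  70  26   2]
 [ 14  18  26  44  47  25   2  10]
 [ 20  20  16  19  10   4   9  10]]
pinion 6 325.83 202.17 [ 0.6051 -0.2061  0.015 ]
```

```bash
python3 -m creep '{"slide":[[0.5,-1,0],[0.5,-1,0],[0.5,-1,0],[0.5,-1,0]],"twist":[[0,0,0.0267],[0,0,0.0267],[0,0,0.0267],[0,0,0.0267]],"fingers":[1,1,1,1]}'
python3 -m creep '{"slide":[[0.5,-1,0],[0.5,-1,0],[0.5,-1,0],[0.5,-1,0]],"twist":[[0,0,0],[0,0,0],[0,0,0],[0,0,0]],"fingers":[1,1,1,1]}'
python3 -m creep '{"slide":[[0.5,-1,0],[0.5,-1,0],[0.5,-1,0],[0.5,-1,0]],"twist":[[0,0,0],[0,0,0],[0,0,0],[0,0,0]],"fingers":[1,1,1,1]}'
python3 -m creep '{"slide":[[0,-1,0],[0,-1,0],[0,-1,0],[0,-1,0]],"twist":[[0,0,0],[0,0,0],[0,0,0],[0,0,0]],"fingers":[1,1,1,1]}'
python3 -m creep '{"slide":[[0,-1,0],[0,-1,0],[0,-1,0],[0,-1,0],[0,-1,0],[0,-1,0]],"twist":[[0,0,0],[0,0,0],[0,0,0],[0,0,0],[0,0,0],[0,0,0]],"fingers":[1,1,1,1,1,1]}'
```

```text
clock: 0.65
position: [0.3123, 0.3706, 0.2312]
ee_rot: [0.0, 0.129, 0.992, -0.001]
contact_force: [0.8, 0.6, -0.3]
width: 0.0854
clock: 1.05
position: [0.3878, 0.2206, 0.2314]
ee_rot: [0.001, 0.129, 0.992, -0.001]
contact_force: [0.1, 0.7, -0.7]
width: 0.0856
clock: 1.45
position: [0.4634, 0.0703, 0.2314]
ee_rot: [0.001, 0.13, 0.992, -0.001]
contact_force: [0.1, 1.2, -0.7]
width: 0.0856
clock: 1.85
position: [0.4617, -0.0819, 0.2313]
ee_rot: [0.0, 0.131, 0.991, -0.002]
contact_force: [0.7, 1.7, -0.4]
width: 0.0858
clock: 2.45
position: [0.4613, -0.2245, 0.2311]
ee_rot: [-0.0, 0.127, 0.992, 0.001]
contact_force: [0.4, -0.8, -0.7]
width: 0.0854
```

```bash
python3 -m creep '{"slide":[[0.033,-0.48,0],[0.033,-0.48,0],[0.033,-0.48,-0.87],[0.033,-0.48,-0.87],[0.033,-0.48,-0.87],[0.033,-0.48,-0.87],[0.033,-0.48,-0.87]],"twist":[[0,0,0],[0,0,0],[0,0,0],[0,0,0],[0,0,0],[0,0,0],[0,0,0]],"fingers":[1,1,1,1,1,1,1]}'
python3 - <<'E'
from h import *
d=shot("wrist"); 
s=telemetry.get_state(); p=s["position"]; print(p)
im=d["img"].copy()
W=np.linalg.inv(d["W"])
for x,y,z,c in [(p[0],p[1],.017,(0,0,255)),(.466,-.298,.017,(0,255,0)),(.466+.042*.967,-.298-.042*.254,.017,(255,0,255)),(.466-.042*.967,-.298+.042*.254,.017,(255,0,255))]:
    q=W[:3,:3]@[x,y,z]+W[:3,3]; u=q[0]/q[2]*d["f"]+d["cx"]; v=q[1]/q[2]*d["f"]+d["cy"]; cv2.circle(im,(int(u),int(v)),4,c,-1)
cv2.imwrite("pics/w1.png",im)
E
```

```text
clock: 3.15
position: [0.467, -0.2971, 0.1014]
ee_rot: [0.0, 0.127, 0.992, 0.0]
contact_force: [0.2, 0.3, -0.3]
width: 0.0855
[ 0.46782805 -0.29792894  0.10253909]
```

View pics/w1.png

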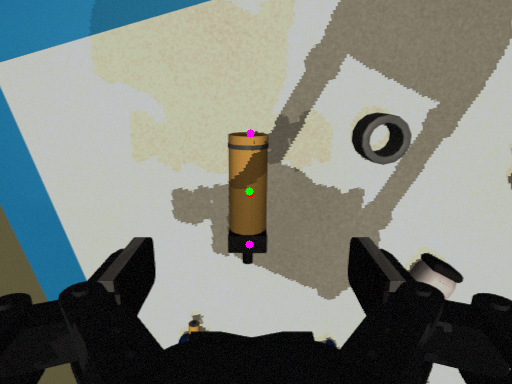

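The wrist view shows the cylinder under the predicted points, with its middle at (250,191), aligned with the jaws. I'll descend and grip.

```bash
python3 -m creep '{"slide":[[0,0,-0.2],[0,0,-0.4],[0,0,-0.55],[0,0,-0.64],[0,0,-0.64],[0,0,-0.64],[0,0,-0.64],[0,0,-0.64],[0,0,-0.64],[0,0,-0.64],[0,0,-0.64],[0,0,-0.64],[0,0,-0.64]],"twist":[[0,0,0],[0,0,0],[0,0,0],[0,0,0],[0,0,0],[0,0,0],[0,0,0],[0,0,0],[0,0,0],[0,0,0],[0,0,0],[0,0,0],[0,0,0]],"fingers":[1,1,1,1,1,-1,-1,-1,-1,-1,-1,-1,-1]}' 50
```

```text
clock: 4.5
position: [0.4671, -0.2984, 0.0061]
ee_rot: [0.001, 0.128, 0.992, -0.001]
contact_force: [-1.0, -0.0, 5.3]
width: 0.0265
```

```bash
python3 -m creep '{"slide":[[0,0,0.15],[0,0,0.4],[0,0,0.7],[0,0,0.94],[0,0,0.94],[0,0,0.94]],"twist":[[0,0,0],[0,0,0],[0,0,0],[0,0,0],[0,0,0],[0,0,0]],"fingers":[-1,-1,-1,-1,-1,-1]}'
python3 - <<'E'
from h import *
cv2.imwrite("pics/s1.png",shot("scene")["img"]); print(telemetry.get_state()["width"])
E
```

```text
clock: 5.1
position: [0.4664, -0.2979, 0.1465]
ee_rot: [0.001, 0.128, 0.992, -0.0]
contact_force: [-0.6, 0.4, -1.8]
width: 0.0262
0.026638686632162616
```

View pics/s1.png

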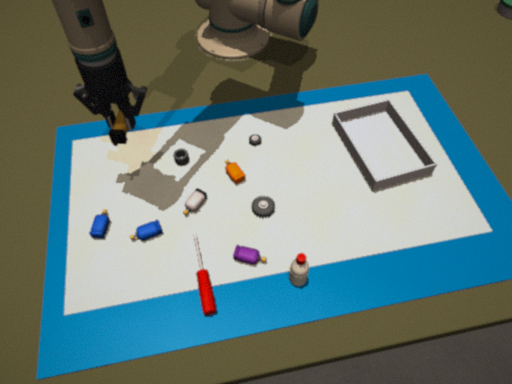

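The cylinder is held and lifted, at scene (119,130). Next I'll carry it to the tray.

```bash
python3 -m creep '{"slide":[[0,0.3,0],[0,0.6,0],[0,0.93,0],[0,0.93,0],[0,0.93,0]],"twist":[[0,0,-0.02],[0,0,-0.04],[0,0,-0.06],[0,0,-0.08],[0,0,-0.095]],"fingers":[-1,-1,-1,-1,-1]}'
python3 -m creep '{"slide":[[0,0.3,0],[0,0.6,0],[0,0.93,0],[0,0.93,0],[0,0.93,0]],"twist":[[0,0,-0.02],[0,0,-0.04],[0,0,-0.06],[0,0,-0.08],[0,0,-0.095]],"fingers":[-1,-1,-1,-1,-1]}'
python3 -m creep '{"slide":[[0,0.3,0],[0,0.6,0],[0,0.93,0],[0,0.93,0]],"twist":[[0,0,0],[0,0,0],[0,0,0],[0,0,0]],"fingers":[-1,-1,-1,-1]}'
python3 -m creep '{"slide":[[-0.03,0.3,0],[-0.06,0.6,0],[-0.12,0.8,0],[-0.12,0.95,0],[-0.12,0.95,0],[-0.12,0.95,0]],"twist":[[0,0,0],[0,0,0],[0,0,0],[0,0,0],[0,0,0],[0,0,0]],"fingers":[-1,-1,-1,-1,-1,-1]}'
python3 - <<'E'
from h import *
cv2.imwrite("pics/s2.png",shot("scene")["img"]); cv2.imwrite("pics/w2.png",shot("wrist")["img"]); print(telemetry.get_state()["position"])
E
```

```text
clock: 5.65
position: [0.4647, -0.1558, 0.1437]
ee_rot: [-0.002, 0.414, 0.91, 0.0]
contact_force: [0.6, -0.4, -1.3]
width: 0.0261
clock: 6.15
position: [0.4645, -0.0167, 0.1437]
ee_rot: [-0.002, 0.663, 0.748, -0.001]
contact_force: [-0.1, -0.7, -1.5]
width: 0.0265
clock: 6.55
position: [0.4644, 0.1259, 0.1438]
ee_rot: [-0.003, 0.661, 0.75, -0.0]
contact_force: [0.4, -1.6, -1.7]
width: 0.0262
clock: 7.15
position: [0.4474, 0.2623, 0.1442]
ee_rot: [-0.0, 0.663, 0.749, -0.002]
contact_force: [0.3, -1.0, -1.0]
width: 0.0263
[0.44787093 0.26175085 0.14475826]
```

View pics/w2.png

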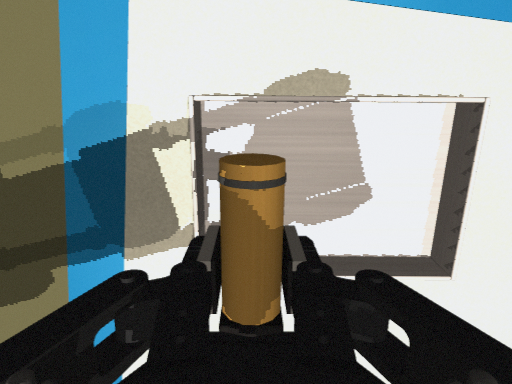

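```bash
python3 -m creep '{"slide":[[0,0,-0.2],[0,0,-0.4],[0,0,-0.6],[0,0,-0.75],[0,0,-0.84],[0,0,-0.87],[0,0,-0.9],[0,0,-0.9],[0,0,-0.9]],"twist":[[0,0,0],[0,0,0],[0,0,0],[0,0,0],[0,0,0],[0,0,0],[0,0,0],[0,0,0],[0,0,0]],"fingers":[-1,-1,-1,-1,-1,-1,-1,-1,-1]}'
```

```text
clock: 8.15
position: [0.4491, 0.2631, 0.0115]
ee_rot: [0.0, 0.663, 0.748, 0.001]
contact_force: [-0.5, -0.0, -1.7]
width: 0.0262
```

```bash
python3 -m creep '{"slide":[[0,0,-0.01],[0,0,-0.015],[0,0,-0.015],[0,0,-0.015]],"twist":[[0,0,0],[0,0,0],[0,0,0],[0,0,0]],"fingers":[-1,-1,-1,-1]}'
python3 -m creep '{"slide":[[0,0,0],[0,0,0],[0,0,0],[0,0,0],[0,0,0.2],[0,0,0.5],[0,0,0.9],[0,0,0.9]],"twist":[[0,0,0],[0,0,0],[0,0,0],[0,0,0],[0,0,0],[0,0,0],[0,0,0],[0,0,0]],"fingers":[0.08,0.08,0.08,0.08,0.08,0.08,0.08,0.08]}'
python3 - <<'E'
from h import *
cv2.imwrite("pics/w3.png",shot("wrist")["img"])
E
```

```text
clock: 8.55
position: [0.4492, 0.2635, 0.0101]
ee_rot: [0.001, 0.663, 0.749, 0.001]
contact_force: [-1.2, -1.1, 6.3]
width: 0.0263
clock: 9.35
position: [0.4518, 0.2647, 0.1491]
ee_rot: [0.002, 0.663, 0.749, 0.005]
contact_force: [0.9, 0.1, 0.4]
width: 0.0461
```

View pics/w3.png

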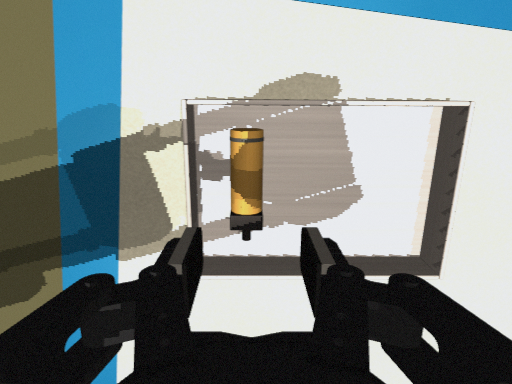

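The cylinder is lying in the tray at wrist (246,180). Next is the motor.

```bash
python3 -m creep '{"slide":[[0.3,-0.99,0],[0.3,-0.99,0],[0.3,-0.99,0],[0.3,-0.99,0]],"twist":[[0,0,0.056],[0,0,0.056],[0,0,0.056],[0,0,0.056]],"fingers":[1,1,1,1]}'
python3 -m creep '{"slide":[[0.3,-0.99,0],[0.3,-0.99,0],[0.3,-0.99,0],[0.3,-0.99,0]],"twist":[[0,0,0.056],[0,0,0.056],[0,0,0.056],[0,0,0.056]],"fingers":[1,1,1,1]}'
python3 -m creep '{"slide":[[0.3,-0.99,0],[0.3,-0.99,0],[0.3,-0.99,0],[0.3,-0.99,-0.25],[0.3,-0.99,-0.25],[0.3,-0.99,-0.25]],"twist":[[0,0,0],[0,0,0],[0,0,0],[0,0,0],[0,0,0],[0,0,0]],"fingers":[1,1,1,1,1,1]}'
python3 - <<'E'
from h import *
d=shot("wrist"); 
s=telemetry.get_state(); p=s["position"]; print(p,s["ee_rot"],s["width"])
im=d["img"].copy()
W=np.linalg.inv(d["W"]); c,sn=np.cos(np.radians(-43)),np.sin(np.radians(-43))
for x,y,z,k in [(p[0],p[1],.027,(0,0,255)),(.583,-.1845,.027,(0,255,0)),(.583+.035*c,-.1845+.035*sn,.015,(255,0,255)),(.583-.03*c,-.1845-.03*sn,.027,(255,0,255))]:
    q=W[:3,:3]@[x,y,z]+W[:3,3]; u=q[0]/q[2]*d["f"]+d["cx"]; v=q[1]/q[2]*d["f"]+d["cy"]; cv2.circle(im,(int(u),int(v)),3,k,-1)
cv2.imwrite("pics/w4.png",im)
E
```

```text
clock: 9.8
position: [0.4935, 0.1109, 0.1419]
ee_rot: [-0.0, 0.522, 0.853, -0.001]
contact_force: [0.2, 1.0, 0.3]
width: 0.0856
clock: 10.2
position: [0.539, -0.038, 0.1418]
ee_rot: [-0.0, 0.366, 0.931, -0.001]
contact_force: [-0.3, 0.2, -0.6]
width: 0.0855
clock: 10.8
position: [0.5817, -0.1809, 0.1042]
ee_rot: [-0.003, 0.365, 0.931, 0.0]
contact_force: [0.3, 0.5, -0.1]
width: 0.0855
[ 0.58276979 -0.18096509  0.10565185] [-1.10332416e-03  3.64251308e-01  9.31299966e-01  3.74563201e-04] 0.08514045776300672
```

View pics/w4.png

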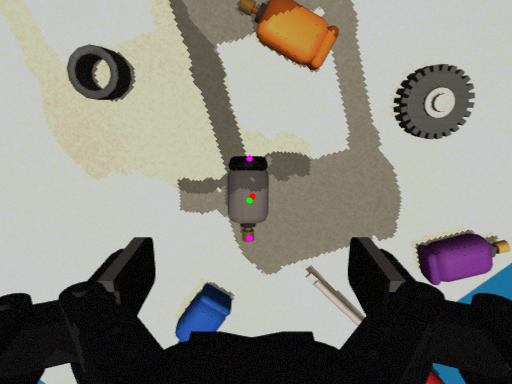

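The motor lies as predicted, at wrist (248,190), aligned with the jaws. I'll shift about 3 mm in y, descend and grip.

```bash
python3 -m creep '{"slide":[[0,-0.02,-0.2],[0,-0.02,-0.4],[0,-0.02,-0.57],[0,-0.02,-0.66],[0,-0.02,-0.66],[0,-0.02,-0.66],[0,-0.02,-0.66],[0,-0.02,-0.66],[0,-0.02,-0.66],[0,-0.02,-0.66],[0,-0.02,-0.66],[0,-0.02,-0.66],[0,-0.02,-0.66]],"twist":[[0,0,0],[0,0,0],[0,0,0],[0,0,0],[0,0,0],[0,0,0],[0,0,0],[0,0,0],[0,0,0],[0,0,0],[0,0,0],[0,0,0],[0,0,0]],"fingers":[1,1,1,1,1,-1,-1,-1,-1,-1,-1,-1,-1]}' 50
python3 -m creep '{"slide":[[0,0,0.15],[0,0,0.4],[0,0,0.7],[0,0,0.94],[0,0,0.94],[0,0,0.94]],"twist":[[0,0,0],[0,0,0],[0,0,0],[0,0,0],[0,0,0],[0,0,0]],"fingers":[-1,-1,-1,-1,-1,-1]}'
python3 - <<'E'
from h import *
cv2.imwrite("pics/w5.png",shot("wrist")["img"])
E
```

```text
clock: 12.15
position: [0.5843, -0.1858, 0.0084]
ee_rot: [0.001, 0.365, 0.931, 0.0]
contact_force: [-0.2, 0.1, 5.8]
width: 0.0286
clock: 12.75
position: [0.5833, -0.1854, 0.1485]
ee_rot: [0.0, 0.365, 0.931, 0.0]
contact_force: [-0.2, -0.2, -1.7]
width: 0.0285
```

View pics/w5.png

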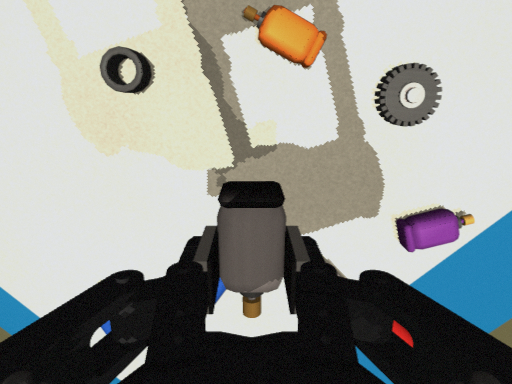

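```bash
python3 -m creep '{"slide":[[0,0.3,0],[-0.1,0.6,0],[-0.15,0.95,0],[-0.15,0.998,0]],"twist":[[0,0,-0.02],[0,0,-0.04],[0,0,-0.056],[0,0,-0.056]],"fingers":[-1,-1,-1,-1]}'
python3 -m creep '{"slide":[[0,0.3,0],[-0.1,0.6,0],[-0.15,0.95,0],[-0.15,0.998,0]],"twist":[[0,0,-0.02],[0,0,-0.04],[0,0,-0.056],[0,0,-0.056]],"fingers":[-1,-1,-1,-1]}'
python3 -m creep '{"slide":[[0,0.3,0],[-0.1,0.6,0],[-0.15,0.85,0],[-0.15,0.998,0],[-0.15,0.998,0],[-0.15,0.998,0]],"twist":[[0,0,0],[0,0,0],[0,0,0],[0,0,0],[0,0,0],[0,0,0]],"fingers":[-1,-1,-1,-1,-1,-1]}'
python3 - <<'E'
from h import *
cv2.imwrite("pics/w6.png",shot("wrist")["img"])
E
```

```text
clock: 13.2
position: [0.5571, -0.0306, 0.1455]
ee_rot: [-0.004, 0.521, 0.854, -0.0]
contact_force: [-0.6, -0.1, -1.7]
width: 0.0291
clock: 13.6
position: [0.5358, 0.1181, 0.1461]
ee_rot: [-0.002, 0.662, 0.75, -0.001]
contact_force: [0.3, -0.7, -1.0]
width: 0.0289
clock: 14.2
position: [0.5156, 0.2629, 0.1465]
ee_rot: [-0.0, 0.662, 0.749, -0.002]
contact_force: [-0.2, -0.2, -1.6]
width: 0.0288
```

View pics/w6.png

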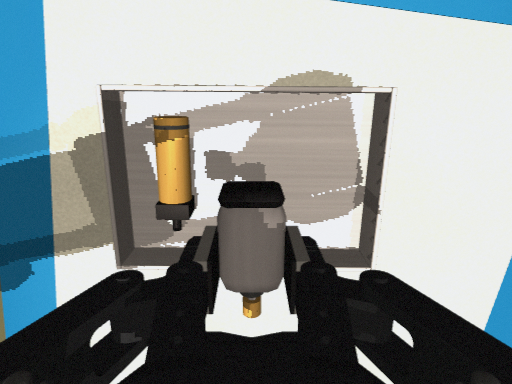

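```bash
python3 -m creep '{"slide":[[0,0,-0.2],[0,0,-0.4],[0,0,-0.6],[0,0,-0.75],[0,0,-0.84],[0,0,-0.87],[0,0,-0.9],[0,0,-0.91],[0,0,-0.91],[0,0,-0.91]],"twist":[[0,0,0],[0,0,0],[0,0,0],[0,0,0],[0,0,0],[0,0,0],[0,0,0],[0,0,0],[0,0,0],[0,0,0]],"fingers":[-1,-1,-1,-1,-1,-1,-1,-1,-1,-1]}'
python3 -m creep '{"slide":[[0,0,0],[0,0,0],[0,0,0],[0,0,0],[0,0,0.2],[0,0,0.5],[0,0,0.9],[0,0,0.9]],"twist":[[0,0,0],[0,0,0],[0,0,0],[0,0,0],[0,0,0],[0,0,0],[0,0,0],[0,0,0]],"fingers":[0.08,0.08,0.08,0.08,0.08,0.08,0.08,0.08]}'
python3 - <<'E'
from h import *
cv2.imwrite("pics/w7.png",shot("wrist")["img"])
E
```

```text
clock: 15.25
position: [0.5166, 0.2638, 0.0124]
ee_rot: [0.001, 0.663, 0.749, 0.001]
contact_force: [0.4, 0.1, 0.7]
width: 0.029
clock: 16.05
position: [0.5194, 0.2652, 0.1528]
ee_rot: [0.003, 0.663, 0.749, 0.005]
contact_force: [0.5, 0.1, 0.9]
width: 0.0462
```

View pics/w7.png

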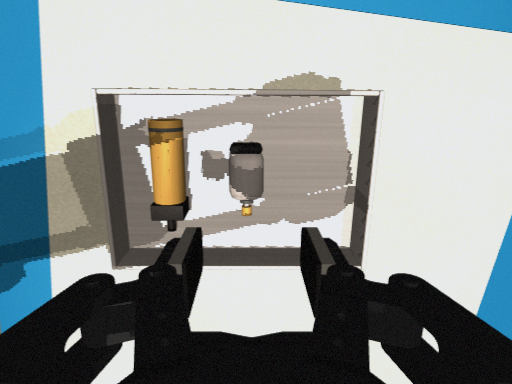

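The motor is in at wrist (246,172). Next is the gear, with the jaws turned 90°.

```bash
python3 -m creep '{"slide":[[0.35,-1,0],[0.35,-1,0],[0.35,-1,0],[0.35,-1,0],[0.35,-1,0],[0.35,-1,0]],"twist":[[0,0,0.125],[0,0,0.125],[0,0,0.125],[0,0,0.125],[0,0,0.125],[0,0,0.125]],"fingers":[1,1,1,1,1,1]}'
python3 -m creep '{"slide":[[0.35,-1,0],[0.35,-1,0],[0.35,-1,0],[0.35,-1,-0.25],[0.35,-1,-0.25],[0.35,-1,-0.25],[0.35,-1,-0.25]],"twist":[[0,0,0.125],[0,0,0.125],[0,0,0.125],[0,0,0.125],[0,0,0.125],[0,0,0.125],[0,0,0.125]],"fingers":[1,1,1,1,1,1,1]}'
python3 - <<'E'
from h import *
d=shot("wrist"); 
s=telemetry.get_state(); p=s["position"]; print(p,s["ee_rot"],s["width"])
im=d["img"].copy()
W=np.linalg.inv(d["W"])
for x,y,z,k in [(p[0],p[1],.017,(0,0,255)),(.6217,-.0424,.017,(0,255,0))]:
    q=W[:3,:3]@[x,y,z]+W[:3,3]; u=q[0]/q[2]*d["f"]+d["cx"]; v=q[1]/q[2]*d["f"]+d["cy"]; cv2.circle(im,(int(u),int(v)),3,k,-1)
cv2.imwrite("pics/w8.png",im)
E
```

```text
clock: 16.7
position: [0.5676, 0.1125, 0.1445]
ee_rot: [-0.002, 0.325, 0.946, -0.001]
contact_force: [-0.2, 0.4, -0.7]
width: 0.0856
clock: 17.4
position: [0.6197, -0.0364, 0.1068]
ee_rot: [-0.002, -0.06, 0.998, 0.001]
contact_force: [0.5, -0.9, -0.9]
width: 0.0854
[ 0.61996198 -0.03619593  0.1073537 ] [-1.46143107e-03 -5.97446656e-02  9.98212545e-01  3.92992347e-04] 0.08538176883711067
```

View pics/w8.png

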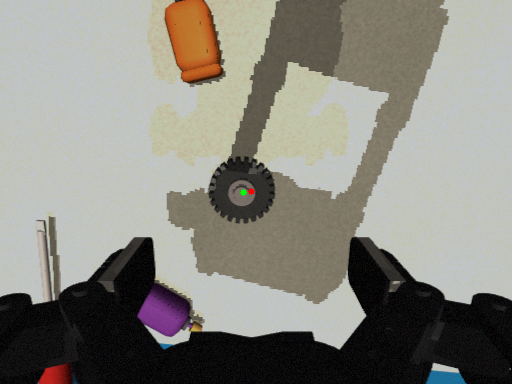

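```bash
python3 -m creep '{"slide":[[0.013,-0.043,-0.2],[0.013,-0.043,-0.4],[0.013,-0.043,-0.58],[0.013,-0.043,-0.65],[0.013,-0.043,-0.69],[0.013,-0.043,-0.69],[0.013,-0.043,-0.69]],"twist":[[0,0,0],[0,0,0],[0,0,0],[0,0,0],[0,0,0],[0,0,0],[0,0,0]],"fingers":[1,1,1,1,1,1,1]}' 50
python3 -m creep '{"slide":[[0,0,0],[0,0,0],[0,0,0],[0,0,0],[0,0,0],[0,0,0],[0,0,0]],"twist":[[0,0,0],[0,0,0],[0,0,0],[0,0,0],[0,0,0],[0,0,0],[0,0,0]],"fingers":[-1,-1,-1,-1,-1,-1,-1]}' 50
```

```text
clock: 18.15
position: [0.6239, -0.0428, 0.0067]
ee_rot: [0.001, -0.06, 0.998, -0.0]
contact_force: [-0.4, -0.9, -0.1]
width: 0.0853
clock: 18.85
position: [0.6236, -0.0428, 0.007]
ee_rot: [0.001, -0.06, 0.998, -0.0]
contact_force: [-0.5, -0.1, 5.1]
width: 0.0473
```

```bash
python3 -m creep '{"slide":[[0,0,0.1],[0,0,0.25],[0,0,0.25],[0,0,0.25],[0,0,0.25]],"twist":[[0,0,0],[0,0,0],[0,0,0],[0,0,0],[0,0,0]],"fingers":[-1,-1,-1,-1,-1]}' 60
python3 - <<'E'
from h import *
cv2.imwrite("pics/w9.png",shot("wrist")["img"]); cv2.imwrite("pics/s9.png",cv2.resize(shot("scene")["img"][120:260,180:360],None,fx=4,fy=4))
E
```

```text
clock: 19.35
position: [0.622, -0.0425, 0.0422]
ee_rot: [-0.001, -0.06, 0.998, 0.0]
contact_force: [0.3, -0.0, -1.1]
width: 0.047
```

View pics/w9.png

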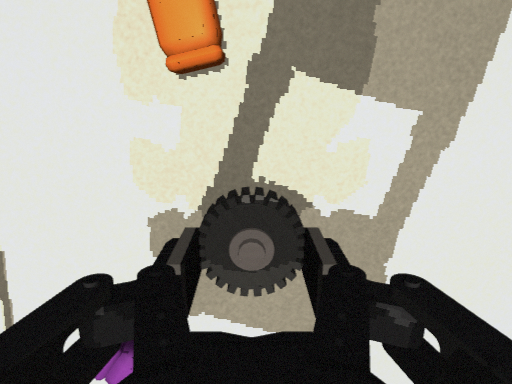

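View pics/s9.png

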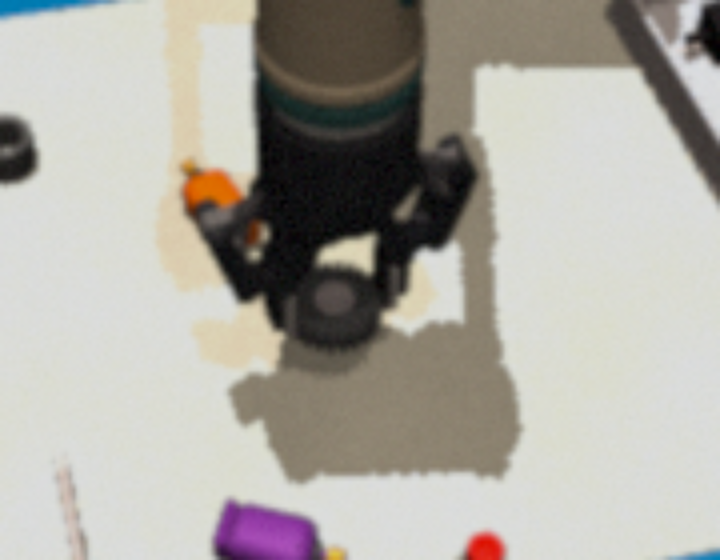

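```bash
python3 -m creep '{"slide":[[0,0,0.25],[0,0,0.5],[0,0.09,0.67],[0,0.09,0.67]],"twist":[[0,0,0],[0,0,0],[0,0,0],[0,0,0]],"fingers":[-1,-1,-1,-1]}'
python3 -m creep '{"slide":[[-0.04,0.25,0],[-0.1,0.55,0],[-0.145,0.85,0],[-0.145,1,0]],"twist":[[0,0,0],[0,0,0],[0,0,0],[0,0,0]],"fingers":[-1,-1,-1,-1]}'
python3 -m creep '{"slide":[[-0.04,0.25,0],[-0.1,0.55,0],[-0.145,0.85,0],[-0.145,1,0],[-0.145,1,0],[-0.145,1,0]],"twist":[[0,0,0],[0,0,0],[0,0,0],[0,0,0],[0,0,0],[0,0,0]],"fingers":[-1,-1,-1,-1,-1,-1]}'
python3 - <<'E'
from h import *
cv2.imwrite("pics/w10.png",shot("wrist")["img"])
E
```

```text
clock: 19.85
position: [0.6253, -0.0284, 0.1471]
ee_rot: [0.004, -0.061, 0.998, -0.0]
contact_force: [1.5, -0.8, -0.7]
width: 0.0469
clock: 20.25
position: [0.5986, 0.1237, 0.1414]
ee_rot: [-0.002, -0.061, 0.998, 0.001]
contact_force: [0.5, 0.2, -0.9]
width: 0.047
clock: 20.85
position: [0.5785, 0.2704, 0.1417]
ee_rot: [-0.001, -0.061, 0.998, -0.001]
contact_force: [-0.3, 0.2, -1.8]
width: 0.0468
```

View pics/w10.png

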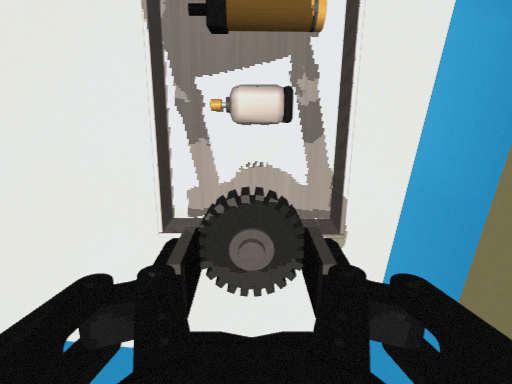

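```bash
python3 -m creep '{"slide":[[0,0,-0.2],[0,0,-0.4],[0,0,-0.6],[0,0,-0.75],[0,0,-0.84],[0,0,-0.87],[0,0,-0.88],[0,0,-0.89],[0,0,-0.89],[0,0,-0.89]],"twist":[[0,0,0],[0,0,0],[0,0,0],[0,0,0],[0,0,0],[0,0,0],[0,0,0],[0,0,0],[0,0,0],[0,0,0]],"fingers":[-1,-1,-1,-1,-1,-1,-1,-1,-1,-1]}'
python3 -m creep '{"slide":[[0,0,0],[0,0,0],[0,0,0],[0,0,0],[0,0,0.2],[0,0,0.5],[0,0,0.9],[0,0,0.9]],"twist":[[0,0,0],[0,0,0],[0,0,0],[0,0,0],[0,0,0],[0,0,0],[0,0,0],[0,0,0]],"fingers":[0.45,0.45,0.45,0.45,0.45,0.45,0.45,0.45]}'
python3 -m creep '{"slide":[[0,-1,0.3],[0,-1,0.3],[0,-1,0.3],[0,-1,0.3],[0,-1,0.3],[0,-1,0.3]],"twist":[[0,0,0],[0,0,0],[0,0,0],[0,0,0],[0,0,0],[0,0,0]],"fingers":[1,1,1,1,1,1]}'
python3 -m creep '{"slide":[[-1,-0.5,0],[-1,-0.5,0],[-1,-0.5,0],[-1,-0.5,0],[-1,-0.5,0],[-1,-0.5,0]],"twist":[[0,0,0],[0,0,0],[0,0,0],[0,0,0],[0,0,0],[0,0,0]],"fingers":[1,1,1,1,1,1]}'
python3 - <<'E'
from h import *
d=shot("top"); cv2.imwrite("pics/t11.png",d["img"]); cv2.imwrite("pics/s11.png",shot("scene")["img"])
P=cloud(d); Z=P[...,2]
m=np.zeros(Z.shape,bool); m[188:298,95:178]=(Z[188:298,95:178]>.035)&(Z[188:298,95:178]<.06)
print(cv2.minAreaRect((P[m][:,:2]*1000).astype(np.float32)))
E
```

```text
clock: 21.9
position: [0.5802, 0.2711, 0.0112]
ee_rot: [0.001, -0.061, 0.998, 0.0]
contact_force: [1.5, -0.4, 0.6]
width: 0.0467
clock: 22.7
position: [0.5829, 0.2721, 0.1517]
ee_rot: [0.006, -0.061, 0.998, 0.002]
contact_force: [1.0, -0.2, 0.1]
width: 0.0621
clock: 23.3
position: [0.579, 0.1216, 0.1894]
ee_rot: [-0.001, -0.06, 0.998, 0.001]
contact_force: [-0.1, -0.1, -0.1]
width: 0.0851
clock: 23.9
position: [0.4307, 0.0468, 0.1903]
ee_rot: [0.001, -0.061, 0.998, 0.0]
contact_force: [0.3, -0.1, 0.3]
width: 0.0853
((511.2350158691406, 263.17889404296875), (220.08926391601562, 152.04408264160156), 6.8210835456848145)
```

View pics/t11.png

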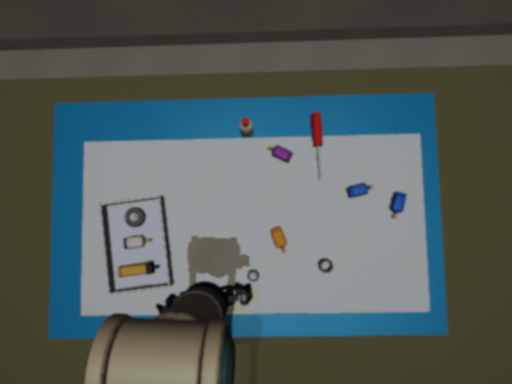

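View pics/s11.png

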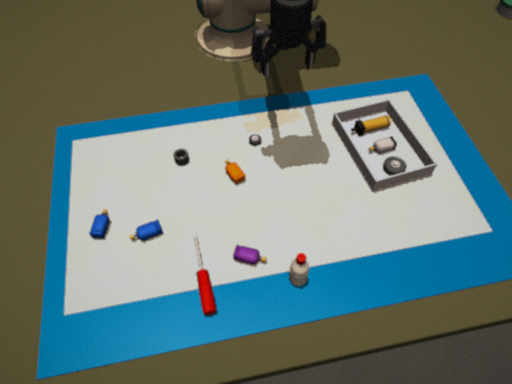

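The top view shows the gear (134,217), motor (137,242) and cylinder (138,269) lying apart in the tray. I'll check their heights and the bystanders' positions.

Run:
```python
from h import *
d=shot("top"); P=cloud(d); Z=P[...,2]; a=np.radians(6.8); R=np.array([[np.cos(a),np.sin(a)],[-np.sin(a),np.cos(a)]])
for n,(x0,x1,y0,y1) in dict(gear=(121,148,204,230),motor=(120,155,233,251),cyl=(115,161,258,280),small=(244,262,266,284),bush=(315,336,255,276)).items():
    z=Z[y0:y1,x0:x1]; q=P[y0:y1,x0:x1][(z>.0135)&(z<.06)]; r=cv2.minAreaRect((q[:,:2]*1000).astype(np.float32))
    print(n,np.round(r[0],1),np.round(r[1],1),"local",(R@(np.array(r[0])-[511.2,263.2])).round(1),"top z",np.percentile(q[:,2],[50,95]).round(4))
i=cv2.absdiff(cv2.imread("pics/top0.png"),d["img"]).max(2)>45; i=i.astype(np.uint8); print("changed near glue/driver:",i[105:185,230:330].sum())
s=telemetry.get_state(); print(s["contact_force"],s["position"])
```

```text
gear [578.4 271.4] [49.1 47.4] local [67.7  0.2] top z [0.021  0.0256]
motor [517.2 262.1] [29.5 64.6] local [ 5.9 -1.8] top z [0.0293 0.0328]
cyl [450.3 258.3] [28.  98.4] local [-61.    2.4] top z [0.0328 0.0361]
small [429.9 -22.1] [27.3 25.1] local [-114.5 -273.7] top z [0.0157 0.0199]
bush [ 451.8 -198. ] [32.2 31.6] local [-113.6 -450.9] top z [0.0259 0.0291]
changed near glue/driver: 0
[-0.52141476 -0.40686033  0.00862819] [0.43112912 0.04652934 0.19003365]
```

```bash
python3 -c "
from rig import order
print(order.sign_off())"
```

```text
the job is handed in; nothing more can be done
None
```

The cylinder, the silver motor and the large gear are all in the tray, set down one at a time, and the job is handed in at about 24 s of the 72 s allowed. No verdict is reported.

| Part | Centre of outline in the tray's frame, x / y (mm) | Measured top height above the work surface (mm) |
|---|---|---|
| Cylinder | -61 / +2 | 33 |
| Motor | +6 / -2 | 29 |
| Large gear | +68 / 0 | 21 (rim) |

- **Parts:** Each lies separately, and the heights match parts resting flat on the tray floor.
- **Tray:** It moved less than 1 mm.
- **Bystanders:** The small gear and bush are within about 1 mm of where they started. The top image shows no change around the glue bottle or screwdriver.
- **Arm:** It stands clear with the gripper open, and contact force is near zero.

None of the checks failed or disagreed.

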